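# Pack the card boxes in the transit case and cam-lock its cover

## Task

Pack all the small lidded card boxes that stand at the right of the case and on its near right (not the one farther back, among the bottles) into the open grey transit case, so that its cover can close over them, then set the loose cover on the case so that it sits level and fully down on the rim. Then lock it: turn the cam disc at each end of the case clockwise half a turn, to its stop, so that its bolt is drawn in and the hooks reach over the cover. Leave the two white screw pots and the green cup near the case where they are.

Things in the scene. Friction and masses are not known exactly. Their poses are not given: they have to be found in the camera images.
- case: Open grey transit case, fixed to the table; origin at the centre of its underside, z up. Outside 178 (x) x 192 (y) mm, walls 6 mm, floor 6 mm thick, rim 60 mm above the underside, so inside 166 x 180 x 54 mm. At its +y end (left) and -y end (right) stands a 50 mm high lock housing with a cam disc, reaching with the bolt yoke to 176 mm from the centre when open. The highest parts are the cam bars, 94 mm up.
- cover: Loose aluminium cover plate of the case, 0.3 kg, at the start lying level on the table: plate 178 (x) x 192 (y) x 6 mm, underside 8 mm above the origin; below it a locating frame 160 x 174 mm, 8 mm deep, with 3 mm play inside the case's walls. Origin at the centre of the frame's foot, z up. Either way round fits. Seated, its x axis lies along the case's x and its origin 52 mm above the case's underside.
- cover_handle (a point): Centre of the cover's bridge handle bar, 38 mm above the cover's origin: a black bar 92 mm long along the cover's y, 14 mm thick along x, 16 mm high, with 16 mm free under it (the plate's top is 24 mm below this point); it stands on two posts at its ends.
- box_a: Loose small lidded card box of findings, 50 (x) x 70 (y) x 27 (z) mm; may be absent. Origin at the centre of its underside, x along the short side (the side to grasp across), y along the long side, z up through the lid.
- box_b: Loose small lidded card box of findings, 50 (x) x 70 (y) x 27 (z) mm; may be absent. Origin at the centre of its underside, x along the short side (the side to grasp across), y along the long side, z up through the lid.
- box_c: Loose small lidded card box of findings, 45 (x) x 62 (y) x 31 (z) mm; may be absent. Origin at the centre of its underside, x along the short side (the side to grasp across), y along the long side, z up through the lid.
- box_d: Loose small lidded card box of findings, 45 (x) x 62 (y) x 31 (z) mm; may be absent. Origin at the centre of its underside, x along the short side (the side to grasp across), y along the long side, z up through the lid.
- cam_left (a joint): Turn of the cam disc at the case's left (+y) end, rad: about 0 is open (up to 0.3 at the start), 3.14 is fully locked, at a stop. It turns clockwise seen from above, against a little friction (about 0.15 N m), and stays where it is left; it draws in its bolt yoke in proportion.
- cam_right (a joint): Turn of the cam disc at the case's right (-y) end, rad: about 0 is open (up to 0.3 at the start), 3.14 is fully locked, at a stop. It turns clockwise seen from above, against a little friction (about 0.15 N m), and stays where it is left; it draws in its bolt yoke in proportion.
- cam_left_grip (a point): Centre of the upright grip bar on the cam disc at the case's left (+y) end, on the disc's axis, which is 124 mm from the case's centre. The bar is 40 mm long along the point's x, 12 mm thick along its y, 28 mm high; this point is 80 mm above the case's underside, 14 mm under the bar's top and 14 mm above the disc's upper face. The disc is 48 mm wide; z is up.
- cam_right_grip (a point): Centre of the upright grip bar on the cam disc at the case's right (-y) end, on the disc's axis, which is 124 mm from the case's centre. The bar is 40 mm long along the point's x, 12 mm thick along its y, 28 mm high; this point is 80 mm above the case's underside, 14 mm under the bar's top and 14 mm above the disc's upper face. The disc is 48 mm wide; z is up.
- bolt_left (a joint): How far the bolt yoke at the case's left (+y) end is drawn in, m: 0 out, 0.018 fully in. The yoke is a steel U, 96 mm wide, round the cam disc, with two hooks (underside 68 mm, top 76 mm above the case's underside) towards the case: out, the hooks stop 6 mm short of the case's outer face; fully in, they reach 12 mm over the cover's edge, 2 mm above it. Moved only by its cam.
- bolt_right (a joint): How far the bolt yoke at the case's right (-y) end is drawn in, m: 0 out, 0.018 fully in. The yoke is a steel U, 96 mm wide, round the cam disc, with two hooks (underside 68 mm, top 76 mm above the case's underside) towards the case: out, the hooks stop 6 mm short of the case's outer face; fully in, they reach 12 mm over the cover's edge, 2 mm above it. Moved only by its cam.
- pot_6: Bystander: white screw pot, 45 mm wide, 38 mm high; origin at the centre of its underside.
- cup_2: Bystander: round green sorting cup, 56 mm wide, 21 mm high; origin at the centre of its underside.
- pot_3: Bystander: smaller white screw pot, 41 mm wide, 34 mm high, in front of the case; origin at the centre of its underside.
Mind the look-alikes: they are no part of the job. What is shaped like the box_c but orange or purple is not meant. Leave any red look-alike of the box_a alone.

How it is judged:
On the way, in this order (a step that is already met when the one before it is completed fails the run):
1. all the card boxes are in the case (x of box_a in the frame of case between -0.08 and 0.08 m and y of box_a in the frame of case between -0.088 and 0.088 m and z of box_a in the frame of case between 0 and 0.05 m and x of box_b in the frame of case between -0.08 and 0.08 m and y of box_b in the frame of case between -0.088 and 0.088 m and z of box_b in the frame of case between 0 and 0.05 m and x of box_c in the frame of case between -0.08 and 0.08 m and y of box_c in the frame of case between -0.088 and 0.088 m and z of box_c in the frame of case between 0 and 0.05 m and x of box_d in the frame of case between -0.08 and 0.08 m and y of box_d in the frame of case between -0.088 and 0.088 m and z of box_d in the frame of case between 0 and 0.05 m), for 0.2 s.
2. the cover sits level and fully down on the rim, with both cams still open, and is let go (z of cover in the frame of case between 0.049 and 0.055 m and horizontal distance between cover and case below 0.008 m and angle between cover's own z axis and vertical below 0.03 rad and angle between the x axis of cover and the x axis of case, either way round below 0.06 rad and value of joint each of cam_left, cam_right below 0.8 rad and contact force between cover and the fingers below 0.5 N), for 0.2 s.
At the end, for the whole second after the job is handed in: Every card box present is inside the case; the cover is seated: within 8 mm of the case's centre, 0.06 rad of its direction, level within 0.03 rad and within 3 mm of its seated height; both cams are turned past 2.9 rad and both bolts drawn in by more than 15.5 mm; all at rest (all of step 1 and z of cover in the frame of case between 0.049 and 0.055 m and horizontal distance between cover and case below 0.008 m and angle between cover's own z axis and vertical below 0.03 rad and angle between the x axis of cover and the x axis of case, either way round below 0.06 rad and value of joint each of cam_left, cam_right above 2.9 rad and value of joint each of bolt_left, bolt_right above 0.0155 m and linear speed of each of cover, box_a, box_b, box_c, box_d below 0.02 m/s); the robot touches nothing.
It fails at once if a bystander (pot or cup) is moved by more than 3 cm (distance of any of pot_6, cup_2, pot_3 from where it was at the start of the episode above 0.03 m).
Of box_a, box_b, box_c, box_d only 2 to 4 are there at a start; the rules pass over those that are not, and their reading is None.
At some moment in a run one of box_a, box_b, box_c, box_d may be knocked a few centimetres aside while the robot is not near it.
Once in a run the grip may slacken for a moment while it holds something.
It also fails if it takes over 210 s, if anything falls off the work surface, if the arm or the gripper's body presses on something with over 40 N, if the wrist force passes 120 N, or if a joint passes its speed limit or range.

## Robot

A 6-joint arm with a two-finger parallel gripper is mounted at the origin on the work surface; the furniture and walls round the work are solid. World frame = base frame: x ahead of the robot, y to its left, z up, the work surface at z = 0. Lengths are in m, angles in rad, forces in N, time in s.
With the tool pointing down it reaches from about 0.35 to 0.725 m from the base axis. Payload 4.3 kg.
Tool frame: the origin (TCP) lies between the finger pads; the fingertips stand 17 mm ahead of it and the grasp point (between the pads) lies 2 mm behind it; z points along the fingers, y is the line along which they close (so a half turn about z gives the same grasp; the last joint's range is limited). The gripper opens to 85 mm and grips with 20 to 120 N. Pads are 22 mm wide; open, the fingers measure 114 mm over their backs; the gripper's body (76 mm by 85 mm) begins 54 mm behind the grasp point. The pads swing forward as they close: fully open they stand 13 mm farther back than shut.
Start: joints at [-1.329, 0.377, 0.081, 1.274, 0, 1.46], TCP at [0.198, -0.54, 0.248] pointing down, gripper open.
Joint ranges: [-2.72, 2.72], [-0.84, 1.66], [-1.02, 1.22], [-1.77, 2.12], [-1.37, 1.28], [-3.14, 3.14]. Speed limits (rad/s): [2.57, 2.57, 3.14, 3.14, 3.14, 3.14].

## Interface

Orientations are given as [roll, pitch, yaw] about the fixed x, y, z axes, in that order (R = Rz(yaw) Ry(pitch) Rx(roll)).
In Python, from station import manip gives the robot as it stands.
- The arm moves only by the shell command python3 -m crank 'ROWS' [OPENING] [FORCE]. ROWS is JSON, one flat list of numbers, 6 for each row, row after row: the shift along the tool's x, y, z in m, then the turn, a rotation vector about the tool's x, y, z in rad. A call has 1 to 8 rows; each row shifts and turns the commanded pose from where the row before left it, along the tool's axes as they then stand; what a row does not reach is not made up. A row lasts 1/8 s, in which the tool goes at most 62.5 mm and 10.7 degrees, less where a joint would pass 70% of its speed; a pose out of reach is approached as far as the arm can. A call with a gripper value outside its range is refused whole. OPENING is the opening in per cent of the stroke, from 0 (shut) to 100 (fully open), set as the call begins (- or left out, the last holds). The fingers move at their own pace and stop on an object; FORCE is the grip in N (left out, the last holds). Time passes only in rows, so rows that do not move let the fingers close. It gives the time, the measured TCP pose, the force, the opening and the grip force at its end, in the units of the state.
- manip.sense(): the state, without advancing time (a new reading comes with each control period).
- manip.camera(name): name is "scene" or "top" or "wrist"; returns a dict with "img" (400x640x3 uint8, red, green, blue), "range_z" (400x640 float32, m along the optical axis (not along the pixel's ray), 0 where there is no reading), "intrinsics" (3x3 intrinsics, pixels), "R" (3x3) and "t" (3): a world point X has camera coordinates R X + t; the wrist camera has in their place "mount" (4x4, takes a point from camera to tool coordinates, whose origin is the TCP and whose axes are the flange's). Camera axes: x right, y down, z forward; pixel columns grow to the right and rows downward; lengths in m; the calibration is good to about 2 mm. A picture is of the moment at which its call begins: read the wrist's pose just before it.
- manip.close_job(): hands the job in; it is judged then, once.
The state is a dict: "time_s": time; "q": joint angles; "qvel": joint speeds; "effort": joint torques, N m; "eef_pos": TCP position; "tool_rot": TCP orientation; "contact_force": force on the tool from outside, world axes, zero at the start; "ft_torque": the same for the moment, N m; "grip_width": finger opening in m; "grip_force": force on a finger pad.
Only numpy, scipy, OpenCV 4.12 (cv2) and the standard library are available. Lean on these libraries where they do the work, as an engineer would, in place of code of your own. Each camera call takes 0.05 s, during which the arm holds its last target. There are 200 camera calls.

## Working session

There is one attempt and no reset: what is moved stays moved. The work goes in short steps, Python scripts to look and compute and a shell command to move; the robot and the scene stay as the last step left them, time stands still between calls to the robot, and variables do not carry over. Pictures are saved under pics/ and viewed, at most 14 in all, crops included, and the job is handed in when it is done.

```bash
ls; mkdir -p pics; cat > h.py <<'E'
import numpy as np, cv2
from station import manip
def cam(n):
    s=manip.sense(); c=manip.camera(n); c['s']=s; return c
def save(c,f,box=None,scale=1):
    im=c['img'][:,:,::-1]
    if box: x0,y0,x1,y1=box; im=im[y0:y1,x0:x1]
    if scale!=1: im=cv2.resize(im,None,fx=scale,fy=scale,interpolation=cv2.INTER_CUBIC)
    cv2.imwrite('pics/'+f,im)
E
python3 - <<'E'
from h import *
s=manip.sense(); print({k:np.round(v,3) for k,v in s.items()})
for n in ('top','scene'):
    c=cam(n); save(c,n+'0.png'); print(n,np.round(c['R'],4).tolist(),c['t'],c['intrinsics'].tolist())
    np.save(n+'.npy',c,allow_pickle=True)
E
```

```text
pics
{'time_s': np.float64(0.0), 'q': array([-1.329,  0.378,  0.08 ,  1.274,  0.   ,  1.46 ]), 'qvel': array([ 0.   ,  0.   ,  0.001, -0.001, -0.   , -0.001]), 'effort': array([-2.0000e-03, -4.6361e+01,  2.6987e+01,  2.1000e-02,  0.0000e+00,
       -0.0000e+00]), 'eef_pos': array([ 0.198, -0.539,  0.247]), 'tool_rot': array([-3.14 , -0.   ,  0.352]), 'contact_force': array([-0.597,  0.106, -0.08 ]), 'ft_torque': array([ 0.014,  0.025, -0.023]), 'grip_force': np.float64(0.0), 'grip_width': np.float64(0.085)}
top [[0.0194, -0.9996, -0.0199], [-0.9939, -0.0171, -0.1087], [0.1083, 0.0219, -0.9939]] [-0.00542787  0.52890112  1.34685311] [[386.41346895242395, 0.0, 319.7056695703411], [0.0, 386.41346895242395, 193.4484427556023], [0.0, 0.0, 1.0]]
scene [[-0.8621, -0.5066, 0.0093], [-0.3158, 0.5228, -0.7918], [0.3963, -0.6855, -0.6107]] [0.46502627 0.26323243 1.21891662] [[464.3013003129187, 0.0, 322.4233828434282], [0.0, 464.3013003129187, 201.76921531609287], [0.0, 0.0, 1.0]]
```

View pics/top0.png

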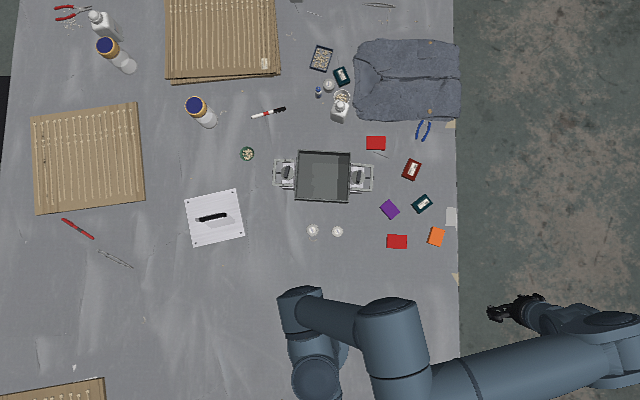

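View pics/scene0.png

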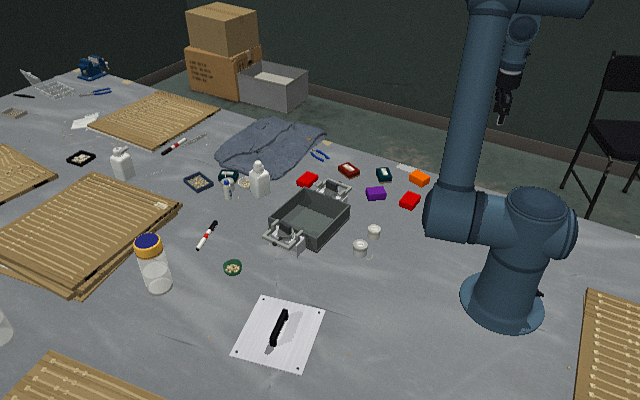

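```bash
python3 - <<'E'
from h import *
t=np.load('top.npy',allow_pickle=True).item(); s=np.load('scene.npy',allow_pickle=True).item()
a=cv2.resize(t['img'][50:260,300:460],None,fx=2.8,fy=2.8,interpolation=cv2.INTER_CUBIC)
b=cv2.resize(s['img'][140:270,290:440],None,fx=2.6,fy=2.6,interpolation=cv2.INTER_CUBIC)
H=np.zeros((590,a.shape[1]+b.shape[1],3),np.uint8);H[:a.shape[0],:a.shape[1]]=a[:590];H[:b.shape[0],a.shape[1]:]=b
print(H.shape);cv2.imwrite('pics/crop1.png',H[:,:800,::-1])
K=t['intrinsics'];R=t['R'];T=t['t']
for n,u,v in [('case',323,176),('r1',375,143),('maroon',412,169),('teal',421,204),('purple',390,210),('red2',397,241),('or',436,236),('tealback',342,76),('cover',214,217),('pot',313,230),('pot2',337,231),('cup',247,153)]:
    z=t['range_z'][v,u]; X=R.T@(np.linalg.inv(K)@[u,v,1]*z-T); print(n,np.round(X,3),t['img'][v,u])
E
```

```text
(590, 838, 3)
case [ 0.595 -0.006  0.012] [104 108 107]
r1 [ 0.716 -0.192  0.024] [176  46  43]
maroon [ 0.623 -0.324  0.024] [219 213 205]
teal [ 0.498 -0.355  0.024] [195 189 182]
purple [ 0.474 -0.245  0.032] [108  57 138]
red2 [ 0.366 -0.27   0.023] [178  45  44]
or [ 0.386 -0.405  0.031] [218 119  63]
tealback [ 0.964 -0.069  0.03 ] [197 193 183]
cover [0.437 0.373 0.046] [20 21 22]
pot [0.399 0.025 0.043] [213 209 202]
pot2 [ 0.397 -0.059  0.038] [160 158 172]
cup [0.675 0.274 0.01 ] [219 201 170]
```

View pics/crop1.png

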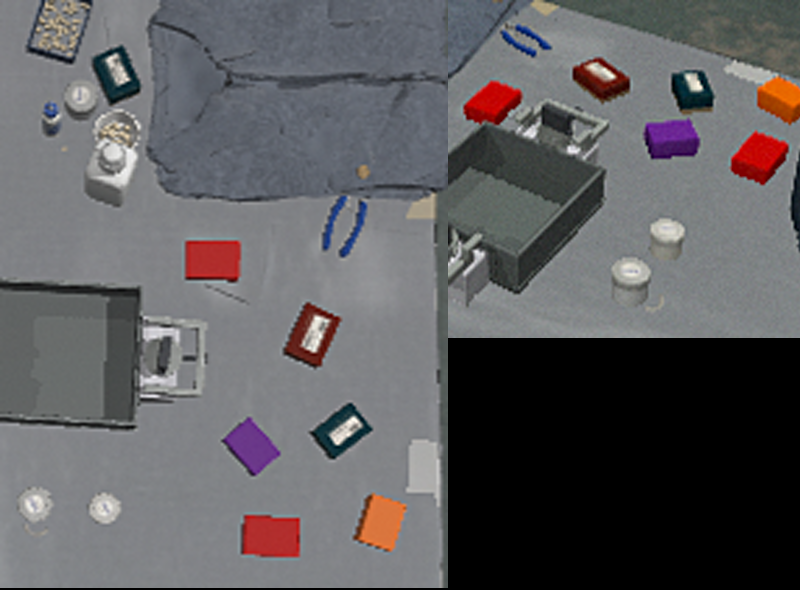

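```bash
cat >> h.py <<'E'
def pts(c):
    K=c['intrinsics'];z=c['range_z'];v,u=np.mgrid[:400,:640]
    P=np.stack([(u-K[0,2])/K[0,0]*z,(v-K[1,2])/K[1,1]*z,z],-1)
    if 'mount' in c:
        from scipy.spatial.transform import Rotation as Ro
        M=c['mount'];P=P@M[:3,:3].T+M[:3,3]
        s=c['s'];W=P@Ro.from_euler('xyz',s['tool_rot']).as_matrix().T+s['eef_pos']
    else: W=(P-c['t'])@c['R']
    W[z<=0]=np.nan
    return W
def plane(c,uv,h):
    from scipy.spatial.transform import Rotation as Ro
    uv=np.asarray(uv,float).reshape(-1,2)
    d=np.c_[uv,np.ones(len(uv))]@np.linalg.inv(c['intrinsics']).T
    if 'mount' in c:
        M=c['mount'];Rt=Ro.from_euler('xyz',c['s']['tool_rot']).as_matrix()
        o=Rt@M[:3,3]+c['s']['eef_pos']; d=d@(Rt@M[:3,:3]).T
    else: o=-c['R'].T@c['t']; d=d@c['R']
    return o+d*((h-o[2])/d[:,2])[:,None]
def rect(P):
    (cx,cy),(w,h),a=cv2.minAreaRect(np.asarray(P[:,:2]*1000,np.float32))
    if w>h: a+=90; w,h=h,w   # a = direction of short side, deg
    a=(a+90)%180-90
    return np.round([cx,cy,w,h,a],1)   # mm, short, long, short-side angle
def big(m):
    n,l,st,ce=cv2.connectedComponentsWithStats(m.astype(np.uint8)); i=1+np.argmax(st[1:,4]); return l==i
def rects(m,c,h,amin=30):
    n,l,st,ce=cv2.connectedComponentsWithStats(m.astype(np.uint8)); o=[]
    for i in range(1,n):
        if st[i,4]>=amin:
            ct=max(cv2.findContours((l==i).astype(np.uint8),0,2)[0],key=len)[:,0]
            o.append((np.round(ce[i]).tolist(),int(st[i,4]),rect(plane(c,ct,h)).tolist()))
    return o
E
python3 - <<'E'
from h import *
t=np.load('top.npy',allow_pickle=True).item()
W=pts(t); hsv=cv2.cvtColor(t['img'],cv2.COLOR_RGB2HSV); H,S,V=[hsv[...,i].astype(int) for i in range(3)]
z=W[...,2]
for n,u,v in [('maroon',412,169),('teal',421,204)]:
    w=np.s_[v-13:v+14,u-13:u+14]; m=np.zeros_like(z,bool); m[w]=z[w]>0.014
    m=big(m); print(n,np.nanmedian(z[m]),np.nanpercentile(z[m],[10,90]),rects(m,t,0.027))
X,Y=W[...,0],W[...,1]
m=(abs(X-.6)<.15)&(abs(Y+.01)<.12)&(z>.054)&(z<.066); print('rim',m.sum(),rect(W[m]),np.nanmedian(z[m]))
m=(abs(X-.6)<.08)&(abs(Y+.01)<.2)&(z>.082); print('bars',m.sum());
for s in (1,-1):
    q=W[m&((Y+.01)*s>.08)]; print(q.mean(0),rect(q))
m=(abs(X-.437)<.15)&(abs(Y-.373)<.15)&(V>170)&(S<40); print('cover',rects(m,t,.014,500))
m=(abs(X-.437)<.15)&(abs(Y-.373)<.15)&(V<60); print('handle',rects(m,t,.046,50))
m=(abs(X-.437)<.15)&(abs(Y-.373)<.15)&(z>.038); print('handle z',m.sum(),rect(W[m]),np.nanmedian(z[m]))
E
```

```text
maroon 0.026670305950756677 [0.02270939 0.03041212] [([411.0, 169.0], 286, [621.1, -319.8, 50.9, 73.1, 65.7])]
teal 0.030746133489784968 [0.02648279 0.03476113] [([421.0, 203.0], 242, [499.8, -356.2, 45.8, 65.4, 39.3])]
rim 433 [591.  -11.2 179.4 241.9  -2.5] 0.06049667216837305
bars 95
[0.5956576  0.11919077 0.09297635] [596.6 119.   17.7  86.4  82.1]
[ 0.58479901 -0.12681603  0.09405896] [ 585.2 -127.3   11.9   39.2   81.6]
cover [([214.0, 217.0], 2400, [438.1, 383.2, 176.4, 191.0, 14.0])]
handle [([212.0, 217.0], 106, [438.0, 379.9, 14.4, 93.6, 13.9])]
handle z 109 [438.1 381.9  14.1  92.2  14.4] 0.047555228091199414
```

```bash
cat >> h.py <<'E'
def to(x,y,z,yawdeg):
    from scipy.spatial.transform import Rotation as Ro
    s=manip.sense();Rt=Ro.from_euler('xyz',s['tool_rot']).as_matrix()
    d=Rt.T@(np.array([x,y,z])-s['eef_pos'])
    G=Ro.from_euler('xyz',[np.pi,0,np.radians(yawdeg)]).as_matrix()
    rv=Ro.from_matrix(Rt.T@G).as_rotvec()
    n=int(max(np.ceil(np.linalg.norm(d)/.06),1));m=int(max(np.ceil(np.degrees(np.linalg.norm(rv))/10.5),1))
    print('t=%.1f'%s['time_s'],'shift',np.round(d,4),'n',n,np.round(d/n,4),'| turn',np.round(rv,4),'m',m,np.round(rv/m,4))
E
python3 -c "
from h import *
to(.60,-.31,.24,155.7)"
```

```text
t=0.1 shift [ 0.4564 -0.0767  0.0077] n 8 [ 0.057  -0.0096  0.001 ] | turn [-6.0000e-04 -2.2000e-03 -2.3657e+00] m 13 [-0.     -0.0002 -0.182 ]
```

```bash
python3 -m crank '[0.057,-0.0096,0.001,0,0,0, 0.057,-0.0096,0.001,0,0,0, 0.057,-0.0096,0.001,0,0,0, 0.057,-0.0096,0.001,0,0,0, 0.057,-0.0096,0.001,0,0,0, 0.057,-0.0096,0.001,0,0,0, 0.057,-0.0096,0.001,0,0,0, 0.057,-0.0096,0.001,0,0,0]' 100 30
python3 -m crank '[0,0,0,0,0,-0.182, 0,0,0,0,0,-0.182, 0,0,0,0,0,-0.182, 0,0,0,0,0,-0.182, 0,0,0,0,0,-0.182, 0,0,0,0,0,-0.182, 0,0,0,0,0,-0.182, 0,0,0,0,0,-0.182]'
python3 -m crank '[0,0,0,0,0,-0.182, 0,0,0,0,0,-0.182, 0,0,0,0,0,-0.182, 0,0,0,0,0,-0.182, 0,0,0,0,0,-0.182, 0,0,0,0,0,0]'
python3 - <<'E'
from h import *
c=cam('wrist'); save(c,'w1.png'); print(c['mount'].round(3).tolist())
W=pts(c);z=W[...,2];m=(z>.02)&(z<.045)&(np.hypot(W[...,0]-.62,W[...,1]+.32)<.07)
print(rects(m,c,.027,100)); to(.6211,-.3198,.1,155.7)
E
```

```text
time_s: 1.1
eef_pos: [0.601, -0.3093, 0.2397]
tool_rot: [-3.141, 0.001, 0.352]
contact_force: [0.6, -1.1, 1.1]
grip_width: 0.0854
grip_force: 0.0
time_s: 2.1
eef_pos: [0.5994, -0.3104, 0.2396]
tool_rot: [-3.141, -0.001, 1.814]
contact_force: [0.1, 0.4, -0.4]
grip_width: 0.0856
grip_force: 0.0
time_s: 2.85
eef_pos: [0.5995, -0.3104, 0.2397]
tool_rot: [3.141, -0.001, 2.716]
contact_force: [0.1, 0.1, -0.1]
grip_width: 0.0854
grip_force: 0.0
[[-0.0, -0.953, -0.302, 0.077], [1.0, 0.0, -0.001, 0.0], [0.001, -0.302, 0.953, -0.126], [0.0, 0.0, 0.0, 1.0]]
[([312.0, 194.0], 2703, [622.6, -323.2, 49.6, 70.9, 65.6])]
t=2.9 shift [-0.0236  0.0004  0.1397] n 3 [-0.0079  0.0001  0.0466] | turn [ 0.0001 -0.001  -0.0028] m 1 [ 0.0001 -0.001  -0.0028]
```

View pics/w1.png

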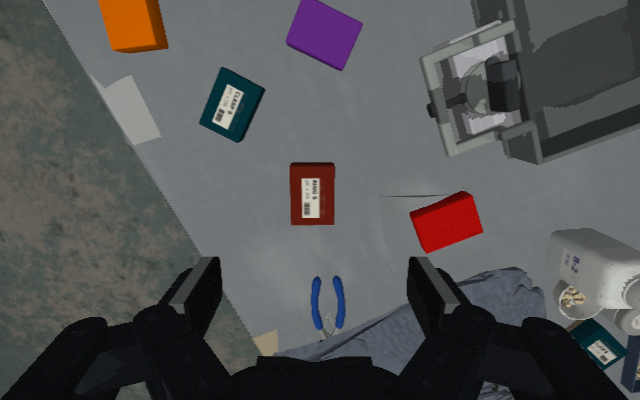

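```bash
python3 -m crank '[-0.0131,-0.001,0.04,0,0,0, -0.0131,-0.001,0.04,0,0,0, 0,0,0.04,0,0,0, 0,0,0.04,0,0,0, 0,0,0.03,0,0,0, 0,0,0.028,0,0,0, 0,0,0,0,0,0]' 
python3 -m crank '[0,0,0,0,0,0, 0,0,0,0,0,0, 0,0,0,0,0,0, 0,0,0,0,0,0, 0,0,0,0,0,0, 0,0,0,0,0,0]' 30 35
```

```text
time_s: 3.78
eef_pos: [0.6204, -0.3217, 0.0192]
tool_rot: [3.141, -0.006, 2.716]
contact_force: [-0.4, -0.2, 0.8]
grip_width: 0.0854
grip_force: 0.0
time_s: 4.53
eef_pos: [0.6242, -0.3241, 0.0245]
tool_rot: [-3.141, 0.004, 2.718]
contact_force: [-0.1, 0.6, 6.2]
grip_width: 0.0492
grip_force: 38.3
```

```bash
python3 -m crank '[0,0,-0.03,0,0,0, 0,0,-0.05,0,0,0, 0,0,-0.06,0,0,0, 0,0,0,0,0,0]'
python3 -c "
from h import *
to(.589,-.045,.165,87.5)"
```

```text
time_s: 5.03
eef_pos: [0.6261, -0.3253, 0.1696]
tool_rot: [-3.14, 0.012, 2.718]
contact_force: [0.6, -0.8, -0.5]
grip_width: 0.0489
grip_force: 37.7
t=5.0 shift [0.1492 0.2402 0.0023] n 5 [0.0298 0.048  0.0005] | turn [0.0057 0.0119 1.1905] m 7 [0.0008 0.0017 0.1701]
```

```bash
python3 -m crank '[0.0248,0.04,0,0,0,0, 0.0248,0.04,0,0,0,0, 0.0248,0.04,0,0,0,0, 0.0248,0.04,0,0,0,0, 0.0248,0.04,0,0,0,0, 0.0248,0.04,0,0,0,0]'
python3 -m crank '[0,0,0,0,0,0.17, 0,0,0,0,0,0.17, 0,0,0,0,0,0.17, 0,0,0,0,0,0.17, 0,0,0,0,0,0.17, 0,0,0,0,0,0.17, 0,0,0,0,0,0.17, 0,0,0,0,0,0]'
python3 - <<'E'
from h import *
c=cam('wrist'); save(c,'w2.png'); W=pts(c);z=W[...,2]
m=(abs(z-.06)<.006)&(W[...,0]>.47); print('rim',m.sum(),np.nanmin(W[m],0),np.nanmax(W[m],0))
to(.589,-.045,.030,87.5)
E
```

```text
time_s: 5.78
eef_pos: [0.5848, -0.0416, 0.1613]
tool_rot: [-3.141, -0.001, 2.718]
contact_force: [0.2, -0.3, -0.3]
grip_width: 0.0487
grip_force: 37.6
time_s: 6.78
eef_pos: [0.5852, -0.0431, 0.1614]
tool_rot: [-3.14, -0.0, 1.53]
contact_force: [-0.2, -0.6, -0.9]
grip_width: 0.0492
grip_force: 43.8
rim 12457 [ 0.49934976 -0.2537614   0.05400171] [0.88585101 0.09289627 0.06599512]
t=6.8 shift [-0.0017  0.0039  0.1315] n 3 [-0.0006  0.0013  0.0438] | turn [-0.0013 -0.0001  0.0034] m 1 [-0.0013 -0.0001  0.0034]
```

View pics/w2.png

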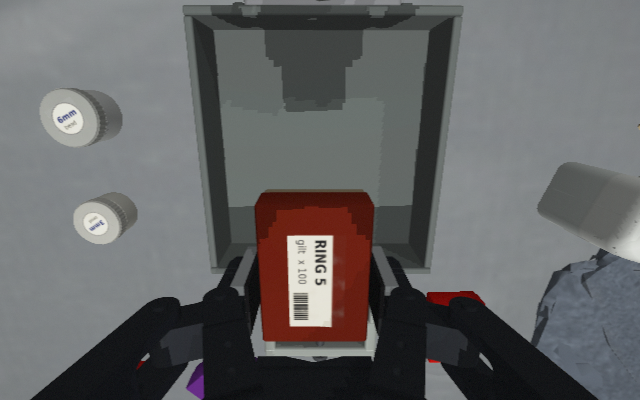

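```bash
python3 -m crank '[-0.0017,0.0039,0.03,0,0,0, 0,0,0.03,0,0,0, 0,0,0.03,0,0,0, 0,0,0.025,0,0,0, 0,0,0.013,0,0,0, 0,0,0,0,0,0]'
python3 -m crank '[0,0,0,0,0,0, 0,0,0,0,0,0, 0,0,0,0,0,0, 0,0,0,0,0,0]' 85
python3 -m crank '[0,0,-0.04,0,0,0, 0,0,-0.05,0,0,0, 0,0,-0.05,0,0,0, 0,0,0,0,0,0]' 85
python3 - <<'E'
from h import *
c=cam('wrist'); save(c,'w3.png'); W=pts(c);z=W[...,2]
hsv=cv2.cvtColor(c['img'],cv2.COLOR_RGB2HSV);m=(hsv[...,1]>120)&(z<.05)&(abs(W[...,0]-.59)<.09)&(abs(W[...,1]+.005)<.1)
print(rects(m,c,.033,200))
m=(abs(z-.06)<.006)&(abs(W[...,0]-.59)<.1)&(abs(W[...,1]+.005)<.104);print(rects(m,c,.06,200))
t=cam('top');W=pts(t);z=W[...,2]
m=(z>.014)&(z<.045)&(np.hypot(W[...,0]-.5,W[...,1]+.356)<.06);print(rects(m,t,.031))
to(.50,-.356,.165,129.3)
E
```

```text
time_s: 7.58
eef_pos: [0.5888, -0.045, 0.0334]
tool_rot: [-3.14, -0.0, 1.529]
contact_force: [-0.0, 0.6, -0.6]
grip_width: 0.0491
grip_force: 43.8
time_s: 8.07
eef_pos: [0.59, -0.0452, 0.0347]
tool_rot: [3.141, 0.0, 1.528]
contact_force: [-0.0, 0.3, 0.2]
grip_width: 0.0726
grip_force: 0.0
time_s: 8.57
eef_pos: [0.5931, -0.0457, 0.1795]
tool_rot: [3.132, 0.001, 1.528]
contact_force: [1.6, -0.8, -0.4]
grip_width: 0.0727
grip_force: 0.0
[([309.0, 182.0], 3081, [589.3, -42.9, 48.8, 71.5, -2.1])]
[([307.0, 114.0], 9241, [592.1, -7.1, 177.5, 193.9, -2.5])]
[([421.0, 203.0], 241, [499.4, -355.3, 45.5, 65.2, 38.6])]
t=8.7 shift [-0.3144 -0.0767  0.0097] n 6 [-0.0524 -0.0128  0.0016] | turn [ 0.0013  0.0008 -0.7289] m 4 [ 0.0003  0.0002 -0.1822]
```

```bash
python3 -m crank '[-0.0524,-0.0128,0,0,0,0, -0.0524,-0.0128,0,0,0,0, -0.0524,-0.0128,0,0,0,0, -0.0524,-0.0128,0,0,0,0, -0.0524,-0.0128,0,0,0,0, -0.0524,-0.0128,0,0,0,0, 0,0,0,0,0,-0.182, 0,0,0,0,0,-0.182]' 100
python3 -m crank '[0,0,0,0,0,-0.182, 0,0,0,0,0,-0.182, -0.03,0,0,0,0,0, 0,0,0,0,0,0]'
python3 - <<'E'
from h import *
c=cam('wrist'); save(c,'w4.png'); W=pts(c);z=W[...,2]
m=(z>.02)&(z<.042)&(np.hypot(W[...,0]-.5,W[...,1]+.356)<.06)
r=rects(m,c,.031,200);print(r);x,y,_,_,a=max(r,key=lambda k:k[1])[2]
to(x/1e3,y/1e3,.022,a+90)
E
```

```text
time_s: 9.68
eef_pos: [0.4978, -0.356, 0.1717]
tool_rot: [-3.139, -0.004, 1.896]
contact_force: [0.1, 1.5, 0.5]
grip_width: 0.0853
grip_force: 0.0
time_s: 10.18
eef_pos: [0.5182, -0.3795, 0.1718]
tool_rot: [-3.141, -0.003, 2.255]
contact_force: [-0.1, 1.6, 0.1]
grip_width: 0.0856
grip_force: 0.0
[([313.0, 159.0], 3840, [500.9, -358.9, 45.1, 61.5, 39.2])]
t=10.2 shift [ 0.0254 -0.0004  0.1501] n 3 [ 0.0085 -0.0001  0.05  ] | turn [-0.0005 -0.0036  0.0005] m 1 [-0.0005 -0.0036  0.0005]
```

```bash
python3 -m crank '[0.0254,0,0.03,0,0,0, 0,0,0.04,0,0,0, 0,0,0.04,0,0,0, 0,0,0.037,0,0,0, 0,0,0,0,0,0]'
python3 -m crank '[0,0,0,0,0,0, 0,0,0,0,0,0, 0,0,0,0,0,0, 0,0,0,0,0,0, 0,0,0,0,0,0, 0,0,0,0,0,0]' 25 35
python3 -m crank '[0,0,-0.03,0,0,0, 0,0,-0.05,0,0,0, 0,0,-0.06,0,0,0, 0,0,0,0,0,0]'
python3 -c "
from h import *
to(.593,.036,.165,87.5)"
```

```text
time_s: 10.85
eef_pos: [0.4988, -0.3561, 0.0235]
tool_rot: [-3.14, -0.009, 2.256]
contact_force: [0.5, -0.0, -0.2]
grip_width: 0.0855
grip_force: 0.0
time_s: 11.6
eef_pos: [0.5037, -0.3607, 0.0295]
tool_rot: [3.141, 0.004, 2.256]
contact_force: [-0.5, -0.2, 6.1]
grip_width: 0.0442
grip_force: 37.5
time_s: 12.1
eef_pos: [0.5056, -0.3622, 0.1741]
tool_rot: [3.14, 0.012, 2.256]
contact_force: [-0.0, -1.1, -0.9]
grip_width: 0.0443
grip_force: 36.8
t=12.1 shift [0.2532 0.3197 0.0066] n 7 [0.0362 0.0457 0.0009] | turn [0.0064 0.0111 0.7287] m 4 [0.0016 0.0028 0.1822]
```

```bash
python3 -m crank '[0.0362,0.0457,0,0,0,0, 0.0362,0.0457,0,0,0,0, 0.0362,0.0457,0,0,0,0, 0.0362,0.0457,0,0,0,0, 0.0362,0.0457,0,0,0,0, 0.0362,0.0457,0,0,0,0, 0.0362,0.0457,0,0,0,0, 0,0,0,0,0,0]'
python3 -m crank '[0,0,0,0,0,0.182, 0,0,0,0,0,0.182, 0,0,0,0,0,0.182, 0,0,0,0,0,0.182, 0,0,0,0,0,0]'
python3 -c "
from h import *
print(manip.sense()['grip_width'],manip.sense()['tool_rot'],manip.sense()['eef_pos'])
to(.593,.039,.037,87.5)"
```

```text
time_s: 13.1
eef_pos: [0.5897, 0.0432, 0.1666]
tool_rot: [3.141, -0.001, 2.262]
contact_force: [-0.3, -0.1, -0.4]
grip_width: 0.0439
grip_force: 36.7
time_s: 13.72
eef_pos: [0.5893, 0.0382, 0.1668]
tool_rot: [-3.141, 0.0, 1.529]
contact_force: [-0.5, -0.4, -0.4]
grip_width: 0.0438
grip_force: 36.7
0.04384444993183536 [-3.14068156e+00  3.74852710e-04  1.52879530e+00] [0.58929853 0.03820584 0.16679663]
t=13.7 shift [0.001  0.0038 0.1298] n 3 [0.0003 0.0013 0.0433] | turn [-0.0009  0.0004  0.0016] m 1 [-0.0009  0.0004  0.0016]
```

```bash
python3 -m crank '[0.001,0.0038,0.03,0,0,0, 0,0,0.03,0,0,0, 0,0,0.03,0,0,0, 0,0,0.025,0,0,0, 0,0,0.015,0,0,0, 0,0,0,0,0,0]'
python3 -m crank '[0,0,0,0,0,0, 0,0,0,0,0,0, 0,0,0,0,0,0, 0,0,0,0,0,0]' 80
python3 -m crank '[0,0,-0.04,0,0,0, 0,0,-0.05,0,0,0, 0,0,-0.05,0,0,0, 0,0,-0.05,0,0,0, 0,0,0,0,0,0]'
python3 - <<'E'
from h import *
c=cam('wrist'); save(c,'w5.png'); W=pts(c);z=W[...,2]
hsv=cv2.cvtColor(c['img'],cv2.COLOR_RGB2HSV);m=(hsv[...,1]>100)&(z<.055)&(abs(W[...,0]-.59)<.09)&(abs(W[...,1]+.005)<.1)
print(rects(m,c,.034,200),np.nanmedian(z[m]),np.nanmax(z[m]))
m=(abs(z-.06)<.006)&(abs(W[...,0]-.59)<.1)&(abs(W[...,1]+.005)<.104);print(rects(m,c,.06,200))
to(.438,.382,.235,104)
E
```

```text
time_s: 14.48
eef_pos: [0.5932, 0.0396, 0.0367]
tool_rot: [-3.141, 0.0, 1.529]
contact_force: [-0.4, -1.0, 0.0]
grip_width: 0.0441
grip_force: 37.6
time_s: 14.98
eef_pos: [0.5938, 0.04, 0.0375]
tool_rot: [3.141, 0.0, 1.528]
contact_force: [0.7, 0.5, 0.8]
grip_width: 0.068
grip_force: 0.0
time_s: 15.6
eef_pos: [0.5966, 0.0399, 0.2325]
tool_rot: [3.132, 0.0, 1.528]
contact_force: [-0.0, -0.8, 0.2]
grip_width: 0.0682
grip_force: 0.0
[([309.0, 169.0], 1828, [593.1, 43.3, 44.1, 63.8, -2.5]), ([309.0, 242.0], 1970, [589.3, -40.3, 48.7, 74.0, -2.6])] 0.03367264531311458 0.03930042134806025
[([309.0, 165.0], 3052, [593.6, 28.3, 122.7, 177.5, 87.5]), ([317.0, 302.0], 1213, [592.5, -94.7, 19.3, 167.3, 88.9])]
t=15.7 shift [ 0.335  -0.1717 -0.0062] n 7 [ 0.0479 -0.0245 -0.0009] | turn [ 0.0052  0.0009 -0.2872] m 2 [ 0.0026  0.0004 -0.1436]
```

View pics/w5.png

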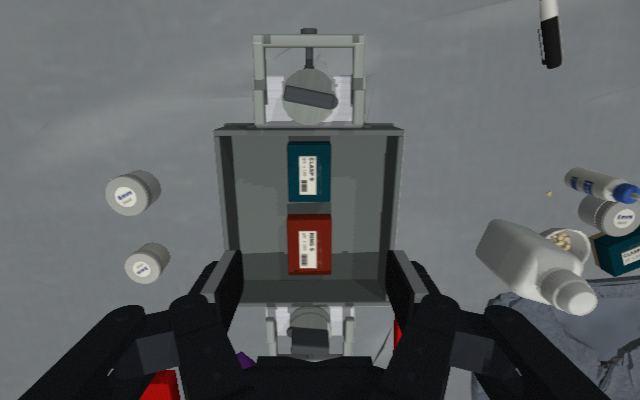

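```bash
python3 -m crank '[0.0479,-0.0245,0,0,0,0, 0.0479,-0.0245,0,0,0,0, 0.0479,-0.0245,0,0,0,0, 0.0479,-0.0245,0,0,0,0, 0.0479,-0.0245,0,0,0,0, 0.0479,-0.0245,0,0,0,0, 0.0479,-0.0245,0,0,0,0, 0,0,0,0,0,0]' 80
python3 -m crank '[0,0,0,0,0,-0.1436, 0,0,0,0,0,-0.1436, -0.04,0,0,0,0,0, 0,0,0,0,0,0]'
python3 - <<'E'
from h import *
c=cam('wrist'); save(c,'w6.png'); W=pts(c);z=W[...,2]
N=np.hypot(W[...,0]-.438,W[...,1]-.382)<.16
hsv=cv2.cvtColor(c['img'],cv2.COLOR_RGB2HSV)
m=N&(z>.036)&(z<.056)&(hsv[...,2]<90);r=rects(m,c,.046,200);print('handle',r)
m=N&(z<.026)&(hsv[...,2]>150)&(hsv[...,1]<40);print('plate',rects(m,c,.014,500))
x,y,_,_,a=max(r,key=lambda k:k[1])[2]
to(x/1e3,y/1e3,.042,a+90)
E
```

```text
time_s: 16.65
eef_pos: [0.434, 0.3847, 0.2252]
tool_rot: [-3.139, 0.001, 1.533]
contact_force: [0.2, -0.5, -0.1]
grip_width: 0.0685
grip_force: 0.0
time_s: 17.15
eef_pos: [0.4465, 0.3405, 0.2259]
tool_rot: [-3.139, 0.002, 1.811]
contact_force: [-0.0, 0.6, 0.3]
grip_width: 0.0685
grip_force: 0.0
handle [([317.0, 133.0], 1373, [438.8, 381.6, 13.2, 89.9, 14.3])]
plate [([277.0, 141.0], 916, [400.4, 361.5, 9.2, 167.9, 14.3]), ([339.0, 119.0], 504, [458.8, 394.6, 7.7, 122.3, 14.3]), ([251.0, 163.0], 2389, [373.9, 345.5, 31.2, 149.6, 14.2]), ([390.0, 172.0], 658, [521.9, 369.7, 11.6, 125.8, 14.6])]
t=17.2 shift [0.0408 0.0027 0.184 ] n 4 [0.0102 0.0007 0.046 ] | turn [-0.0023  0.0009 -0.0083] m 1 [-0.0023  0.0009 -0.0083]
```

View pics/w6.png

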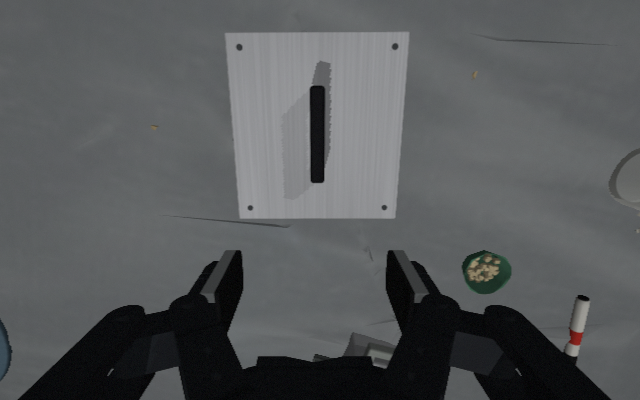

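```bash
python3 -m crank '[0.0408,0.0027,0.02,0,0,-0.008, 0,0,0.05,0,0,0, 0,0,0.05,0,0,0, 0,0,0.04,0,0,0, 0,0,0.024,0,0,0, 0,0,0,0,0,0]' 60
python3 -m crank '[0,0,0,0,0,0, 0,0,0,0,0,0, 0,0,0,0,0,0, 0,0,0,0,0,0, 0,0,0,0,0,0, 0,0,0,0,0,0]' 0 90
python3 -m crank '[0,0,-0.02,0,0,0, 0,0,-0.04,0,0,0, 0,0,-0.05,0,0,0, 0,0,-0.05,0,0,0, 0,0,0,0,0,0]'
python3 -c "
from h import *
to(.5923,-.0065,.185,87.5)"
```

```text
time_s: 17.95
eef_pos: [0.4369, 0.3824, 0.0405]
tool_rot: [-3.136, 0.002, 1.823]
contact_force: [0.3, 0.4, 0.7]
grip_width: 0.0512
grip_force: 0.0
time_s: 18.7
eef_pos: [0.4402, 0.3846, 0.0451]
tool_rot: [3.139, -0.001, 1.823]
contact_force: [-1.8, -0.8, 7.2]
grip_width: 0.0119
grip_force: 89.6
time_s: 19.32
eef_pos: [0.4417, 0.3856, 0.2083]
tool_rot: [3.132, -0.003, 1.823]
contact_force: [0.0, 0.0, -2.3]
grip_width: 0.0121
grip_force: 88.6
t=19.3 shift [-0.4173  0.0478  0.0223] n 8 [-0.0522  0.006   0.0028] | turn [ 0.0086 -0.0046  0.2959] m 2 [ 0.0043 -0.0023  0.1479]
```

```bash
python3 -m crank '[-0.0522,0.006,0,0,0,0, -0.0522,0.006,0,0,0,0, -0.0522,0.006,0,0,0,0, -0.0522,0.006,0,0,0,0, -0.0522,0.006,0,0,0,0, -0.0522,0.006,0,0,0,0, -0.0522,0.006,0,0,0,0, -0.0522,0.006,0,0,0,0]'
python3 -m crank '[0,0,0,0,0,0.148, 0,0,0,0,0,0.148, 0,0,0,0,0,0, 0,0,0,0,0,0]'
python3 - <<'E'
from h import *
s=manip.sense();print(s['grip_width'],s['grip_force'],s['contact_force'],s['tool_rot'])
for n in ('wrist','top'):
    c=cam(n); save(c,n+'7.png'); W=pts(c);z=W[...,2]
    hsv=cv2.cvtColor(c['img'],cv2.COLOR_RGB2HSV)
    m=(z>.155)&(z<.21)&(hsv[...,2]>130)&(hsv[...,1]<40)&(np.hypot(W[...,0]-.592,W[...,1]+.006)<.15)
    print(n,np.nanmedian(z[m]),rect(plane(c,np.argwhere(m)[:,::-1],np.nanmedian(z[m]))))
to(.5923,-.0065,.165,87.5)
E
```

```text
time_s: 20.32
eef_pos: [0.5892, -0.0102, 0.2015]
tool_rot: [-3.139, -0.001, 1.823]
contact_force: [1.6, 0.3, -2.6]
grip_width: 0.0119
grip_force: 88.5
time_s: 20.82
eef_pos: [0.5892, -0.0084, 0.2023]
tool_rot: [-3.14, -0.0, 1.529]
contact_force: [-0.6, -0.3, -2.5]
grip_width: 0.0119
grip_force: 88.5
0.011927022965679844 88.4826672077179 [-0.56915408 -0.27067955 -2.49237618] [-3.13996970e+00 -1.32826101e-06  1.52929318e+00]
wrist 0.17190707822932716 [589.  -10.2 175.4 186.2  -2.4]
top 0.17272269744562674 [585.5 -77.   55.6 176.   87.4]
t=20.9 shift [0.002  0.0027 0.0378] n 1 [0.002  0.0027 0.0378] | turn [-0.0007  0.0001  0.0015] m 1 [-0.0007  0.0001  0.0015]
```

View pics/wrist7.png

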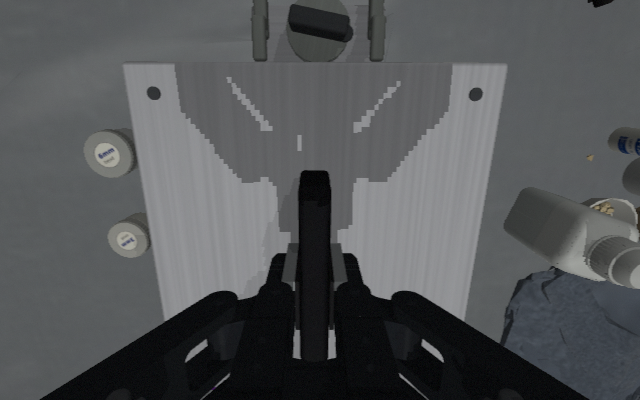

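```bash
python3 -m crank '[0.006,0.003,0,0,0,0, 0,0,0.03,0,0,0, 0,0,0.03,0,0,0, 0,0,0.027,0,0,0, 0,0,0,0,0,0, 0,0,0,0,0,0]'
python3 - <<'E'
from h import *
s=manip.sense();print(s['grip_width'],s['grip_force'],s['contact_force'],s['tool_rot'])
for n in ('wrist','top'):
    c=cam(n); save(c,n+'8.png'); W=pts(c);z=W[...,2]
    hsv=cv2.cvtColor(c['img'],cv2.COLOR_RGB2HSV)
    m=(z>.07)&(z<.1)&(hsv[...,2]>120)&(hsv[...,1]<40)&(abs(W[...,0]-.592)<.1)&(W[...,1]<.092)&(W[...,1]>-.11)
    h=np.nanmedian(z[m]);P=plane(c,np.argwhere(m)[:,::-1],h)
    a=np.radians(2.5);d=P[:,:2]-[.5923,-.0065];l=np.c_[d[:,0]*np.cos(a)-d[:,1]*np.sin(a),d[:,0]*np.sin(a)+d[:,1]*np.cos(a)]
    print(n,h,rect(P),np.percentile(l,[0.3,99.7],axis=0).round(4))
E
```

```text
time_s: 21.68
eef_pos: [0.5939, -0.0026, 0.1174]
tool_rot: [3.14, 0.0, 1.527]
contact_force: [0.9, 0.1, -1.8]
grip_width: 0.0121
grip_force: 88.4
0.012053053306628 88.43563914299011 [ 0.93787837  0.10917774 -1.81602656] [3.14006769e+00 1.20079651e-04 1.52749212e+00]
wrist 0.08695437830085644 [593.9  -5.  175.8 188.2  -2.5] [[-0.0858 -0.068 ]
 [ 0.0891  0.0953]]
top 0.08786287971547262 [590.2 -76.   66.9 177.2  86.9] [[-0.0872 -0.1018]
 [ 0.089  -0.0357]]
```

View pics/wrist8.png

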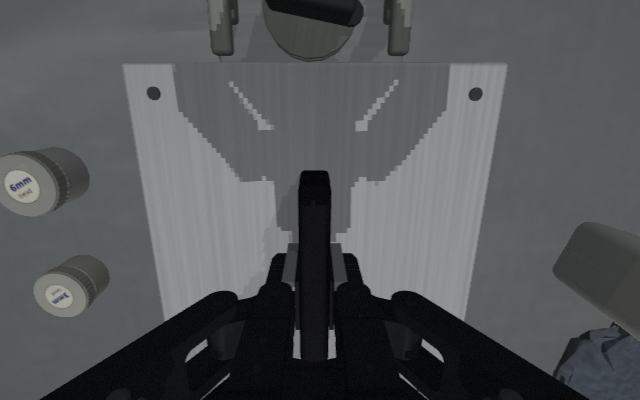

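```bash
python3 -m crank '[0.0005,-0.001,0.004,0,0,0, 0,0,0.004,0,0,0, 0,0,0.004,0,0,0, 0,0,0,0,0,0]'
python3 -m crank '[0,0,0.003,0,0,0, 0,0,0.003,0,0,0, 0,0,0,0,0,0]'
python3 -m crank '[0,0,0.003,0,0,0, 0,0,0,0,0,0]'
```

```text
time_s: 22.28
eef_pos: [0.5916, -0.0022, 0.1037]
tool_rot: [-3.14, -0.0, 1.527]
contact_force: [-0.1, -0.0, -3.6]
grip_width: 0.0116
grip_force: 88.5
time_s: 22.65
eef_pos: [0.5918, -0.0022, 0.0979]
tool_rot: [-3.141, 0.0, 1.527]
contact_force: [-0.2, 0.4, -2.4]
grip_width: 0.0117
grip_force: 88.5
time_s: 22.9
eef_pos: [0.5923, -0.0023, 0.097]
tool_rot: [3.14, 0.0, 1.527]
contact_force: [-3.5, -0.0, 8.5]
grip_width: 0.0117
grip_force: 90.0
```

```bash
python3 -m crank '[0,0,0,0,0,0, 0,0,0,0,0,0, 0,0,0,0,0,0, 0,0,0,0,0,0]' 60
python3 -m crank '[0,0,-0.03,0,0,0, 0,0,-0.05,0,0,0, 0,0,-0.04,0,0,0, 0,0,0,0,0,0]'
python3 - <<'E'
from h import *
c=cam('wrist'); save(c,'w9.png'); W=pts(c);z=W[...,2]
hsv=cv2.cvtColor(c['img'],cv2.COLOR_RGB2HSV)
a=np.radians(2.5);d=W[...,:2]-[.5923,-.0065];lx=d[...,0]*np.cos(a)-d[...,1]*np.sin(a);ly=d[...,0]*np.sin(a)+d[...,1]*np.cos(a)
m=(hsv[...,2]>120)&(hsv[...,1]<40)&(abs(lx)<.085)&(abs(ly)<.092)&(z>.04)&(z<.08)&~((abs(ly)>.07)&(abs(lx)<.06))
A=np.c_[lx[m],ly[m],np.ones(m.sum())];print('plane',np.linalg.lstsq(A,z[m],rcond=None)[0],m.sum())
mm=(abs(z-.066)<.008)&(hsv[...,2]>120)&(hsv[...,1]<40)&(abs(ly)<.2)&(abs(lx)<.1);print(rect(plane(c,np.argwhere(mm&(abs(ly)<.1))[:,::-1],.066)))
# left cam
cl=np.array([.5923,-.0065])+.124*np.array([np.sin(a),np.cos(a)]);cr=np.array([.5923,-.0065])-.124*np.array([np.sin(a),np.cos(a)]);print(cl,cr)
m=(z>.084)&(z<.1)&(np.hypot(W[...,0]-cl[0],W[...,1]-cl[1])<.035);print('L',rects(m,c,.094,50))
to(cl[0],cl[1]-.04,.215,87.5)
E
```

```text
time_s: 23.4
eef_pos: [0.5921, -0.0022, 0.0952]
tool_rot: [-3.142, 0.0, 1.527]
contact_force: [-0.1, -0.3, 0.0]
grip_width: 0.0512
grip_force: 0.0
time_s: 23.9
eef_pos: [0.5947, -0.0025, 0.2194]
tool_rot: [3.134, 0.001, 1.527]
contact_force: [1.6, 0.3, 0.1]
grip_width: 0.0515
grip_force: 0.0
plane [-1.24811487e-05 -8.13842019e-04  6.67394741e-02] 26186
[592.4  -5.8 176.6 190.3  -2.6]
[0.5977088  0.11738198] [ 0.5868912  -0.13038198]
L [([309.0, 35.0], 1111, [597.3, 116.7, 13.1, 39.6, 76.9])]
t=23.9 shift [0.0799 0.0008 0.002 ] n 2 [0.0399 0.0004 0.001 ] | turn [ 0.004   0.0004 -0.0001] m 1 [ 0.004   0.0004 -0.0001]
```

View pics/w9.png

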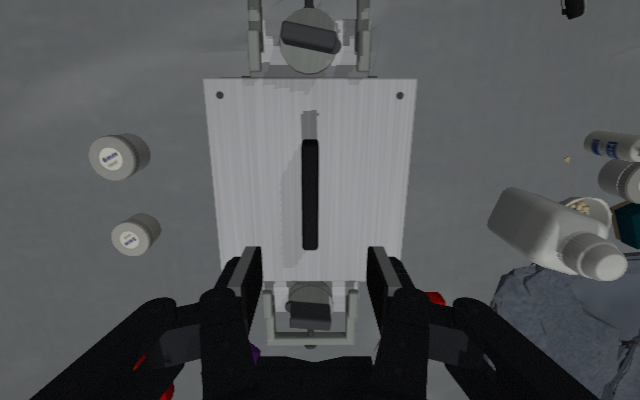

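```bash
python3 -m crank '[0.04,0,0,0,0,0, 0.04,0,0,0,0,0, 0,0,0,0,0,-0.182, 0,0,0,0,0,-0.182, 0,0,0,0,0,-0.182, 0,0,0,0,0,-0.182, 0,0,0,0,0,-0.182, 0,0,0,0,0,-0.182]' 45
python3 -m crank '[0,0,0,0,0,-0.182, 0,0,0,0,0,-0.182, 0,0,0,0,0,-0.182, 0,0,0,0,0,-0.182, 0,0,0,0,0,-0.182, 0,0,0,0,0,-0.182, 0,0,0,0,0,-0.182, 0,0,0,0,0,-0.182]'
python3 -m crank '[0,0,0,0,0,-0.182, 0,0,0,0,0,-0.182, 0,0,0,0,0,-0.182, 0,0,0,0,0,-0.182, 0,0,0,0,0,-0.182, 0,0,0,0,0,-0.182, 0,0,0,0,0,-0.182, 0,0,0,0,0,-0.182]'
python3 -m crank '[0,0,0,0,0,-0.182, 0,0,0,0,0,-0.182, 0,0,0,0,0,-0.165, 0,0,0,0,0,0]'
python3 - <<'E'
from h import *
c=cam('wrist'); save(c,'w10.png'); W=pts(c);z=W[...,2]; print(np.degrees(c['s']['q']).round(1))
m=(z>.084)&(z<.105)&(np.hypot(W[...,0]-.597,W[...,1]-.117)<.04);r=rects(m,c,.094,50);print('L',r)
x,y,_,_,a=max(r,key=lambda k:k[1])[2]
to(x/1e3,y/1e3,.086,a-90)
E
```

```text
time_s: 24.95
eef_pos: [0.5945, 0.0777, 0.2132]
tool_rot: [-3.14, -0.003, 2.625]
contact_force: [-0.2, -0.5, 0.8]
grip_width: 0.0382
grip_force: 0.0
time_s: 25.95
eef_pos: [0.5945, 0.0777, 0.2132]
tool_rot: [3.139, -0.002, -2.202]
contact_force: [-0.1, 0.4, 0.3]
grip_width: 0.0384
grip_force: 0.0
time_s: 26.95
eef_pos: [0.5945, 0.0777, 0.2132]
tool_rot: [3.139, 0.002, -0.746]
contact_force: [-0.8, 0.7, 0.5]
grip_width: 0.0383
grip_force: 0.0
time_s: 27.45
eef_pos: [0.5946, 0.0777, 0.2135]
tool_rot: [3.141, 0.003, -0.225]
contact_force: [0.2, 0.6, -0.2]
grip_width: 0.0385
grip_force: 0.0
[   1.4   25.3    5.    69.9   -0.  -165.7]
L [([267.0, 203.0], 771, [598.4, 116.0, 13.1, 42.0, 77.1])]
t=27.5 shift [-0.0047 -0.0382  0.1278] n 3 [-0.0016 -0.0127  0.0426] | turn [ 0.0007  0.0024 -0.0008] m 1 [ 0.0007  0.0024 -0.0008]
```

View pics/w10.png

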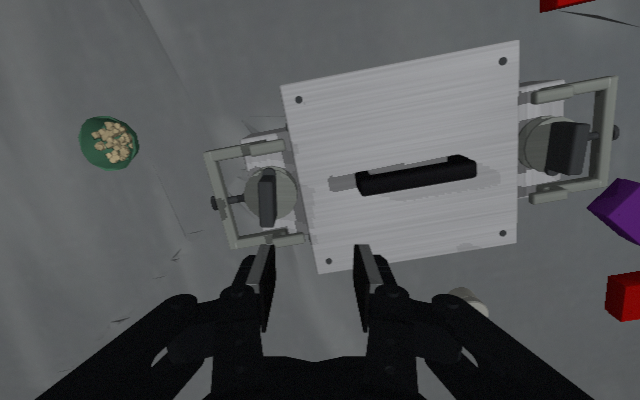

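```bash
python3 -m crank '[-0.0047,-0.0386,0.03,0,0,0, 0,0,0.03,0,0,0, 0,0,0.03,0,0,0, 0,0,0.025,0,0,0, 0,0,0.012,0,0,0, 0,0,0,0,0,0]'
python3 -m crank '[0,0,0,0,0,0, 0,0,0,0,0,0, 0,0,0,0,0,0, 0,0,0,0,0,0, 0,0,0,0,0,0]' 0 60
```

```text
time_s: 28.25
eef_pos: [0.5987, 0.1163, 0.0873]
tool_rot: [3.141, 0.002, -0.224]
contact_force: [0.5, 0.2, 0.9]
grip_width: 0.0385
grip_force: 0.0
time_s: 28.88
eef_pos: [0.6007, 0.1168, 0.0897]
tool_rot: [-3.14, -0.003, -0.223]
contact_force: [-0.5, 1.5, 5.8]
grip_width: 0.0108
grip_force: 60.3
```

```bash
python3 -m crank '[0,0,0,0,0,0.15, 0,0,0,0,0,0.15, 0,0,0,0,0,0.15, 0,0,0,0,0,0.15, 0,0,0,0,0,0.15, 0,0,0,0,0,0.15, 0,0,0,0,0,0.15, 0,0,0,0,0,0.15]'
python3 -m crank '[0,0,0,0,0,0.15, 0,0,0,0,0,0.15, 0,0,0,0,0,0.15, 0,0,0,0,0,0.15, 0,0,0,0,0,0.15, 0,0,0,0,0,0.15, 0,0,0,0,0,0.15, 0,0,0,0,0,0.15]'
python3 -m crank '[0,0,0,0,0,0.15, 0,0,0,0,0,0.15, 0,0,0,0,0,0.15, 0,0,0,0,0,0]'
python3 -c "
from h import *
s=manip.sense();print(s['ft_torque'],s['q'])"
```

```text
time_s: 29.88
eef_pos: [0.5978, 0.1142, 0.0897]
tool_rot: [3.138, -0.005, -1.429]
contact_force: [-7.5, -6.2, 14.5]
grip_width: 0.0109
grip_force: 61.4
time_s: 30.88
eef_pos: [0.5943, 0.1159, 0.0896]
tool_rot: [3.139, -0.008, -2.627]
contact_force: [-17.5, -1.5, 21.3]
grip_width: 0.0109
grip_force: 62.4
time_s: 31.38
eef_pos: [0.5938, 0.1173, 0.0896]
tool_rot: [3.139, -0.009, -3.073]
contact_force: [-17.8, 2.4, 21.4]
grip_width: 0.0108
grip_force: 62.5
[ 0.41572499  3.26597616 -0.16524611] [ 0.08918039  0.53297398 -0.09679441  0.95023414  0.0023755   0.02053501]
```

```bash
python3 -m crank '[0,0,0,0,0,0.06, 0,0,0,0,0,0.06, 0,0,0,0,0,0]'
python3 -c "
from h import *
s=manip.sense();print(s['ft_torque'],s['q'][5])"
```

```text
time_s: 31.75
eef_pos: [0.5938, 0.1177, 0.0896]
tool_rot: [3.14, -0.009, 3.092]
contact_force: [-18.2, 3.2, 20.3]
grip_width: 0.0111
grip_force: 62.5
[0.60870251 3.16608958 0.32515563] 0.13868493469419896
```

```bash
python3 -m crank '[0,0,0,0,0,0.05, 0,0,0,0,0,0]'
python3 -m crank '[0,0,0,0,0,-0.03, 0,0,0,0,0,0, 0,0,0,0,0,0, 0,0,0,0,0,0]' 45
python3 -m crank '[0,0,-0.03,0,0,0, 0,0,-0.05,0,0,0, 0,0,-0.05,0,0,0, 0,0,0,0,0,0]'
python3 - <<'E'
from h import *
c=cam('wrist'); save(c,'w11.png'); W=pts(c);z=W[...,2]
m=(z>.084)&(z<.105)&(np.hypot(W[...,0]-.597,W[...,1]-.117)<.04);print('L',rects(m,c,.094,50))
t=cam('top');W=pts(t);z=W[...,2]
m=(z>.082)&(z<.106)&(np.hypot(W[...,0]-.587,W[...,1]+.13)<.04);print('R',rects(m,t,.094,10))
to(.589,-.085,.22,171.6)
E
```

```text
time_s: 32.0
eef_pos: [0.5938, 0.1178, 0.0897]
tool_rot: [3.141, -0.009, 3.046]
contact_force: [-16.9, 2.7, 21.2]
grip_width: 0.0106
grip_force: 74.2
time_s: 32.5
eef_pos: [0.5997, 0.1162, 0.088]
tool_rot: [-3.141, -0.0, 3.07]
contact_force: [0.5, -0.5, 0.5]
grip_width: 0.0381
grip_force: 0.0
time_s: 33.0
eef_pos: [0.6027, 0.1166, 0.2233]
tool_rot: [3.14, 0.01, 3.07]
contact_force: [0.1, 1.5, -0.3]
grip_width: 0.0382
grip_force: 0.0
L [([315.0, 184.0], 681, [595.7, 117.9, 11.7, 41.3, 86.3])]
R [([358.0, 176.0], 44, [584.2, -127.1, 11.7, 41.9, 81.2])]
t=33.1 shift [-0.0034 -0.2016 -0.0015] n 4 [-0.0009 -0.0504 -0.0004] | turn [0.0001 0.0014 0.0748] m 1 [0.0001 0.0014 0.0748]
```

View pics/w11.png

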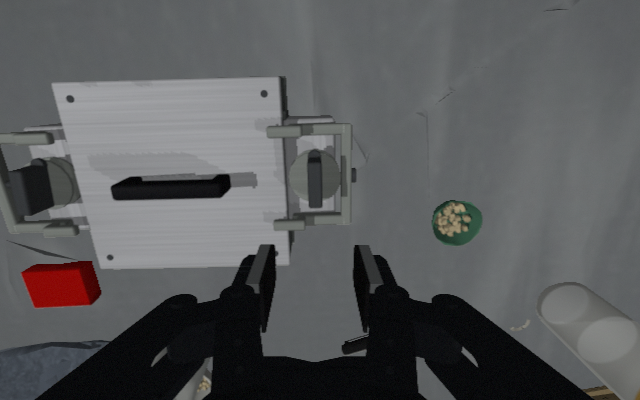

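```bash
python3 -m crank '[-0.001,-0.05,0,0,0,0, -0.001,-0.05,0,0,0,0, -0.001,-0.05,0,0,0,0, -0.001,-0.05,0,0,0,0, 0,0,0,0,0,0.075, 0,0,0,0,0,0]'
python3 - <<'E'
from h import *
c=cam('wrist'); W=pts(c);z=W[...,2]; print(np.degrees(c['s']['q']).round(1),c['s']['eef_pos'],c['s']['tool_rot'])
m=(z>.084)&(z<.105)&(np.hypot(W[...,0]-.587,W[...,1]+.13)<.04);r=rects(m,c,.094,50);print('R',r)
x,y,_,_,a=max(r,key=lambda k:k[1])[2]
to(x/1e3,y/1e3,.088,a+90)
E
```

```text
time_s: 33.85
eef_pos: [0.588, -0.0838, 0.2162]
tool_rot: [3.141, -0.004, 2.995]
contact_force: [-0.3, 0.5, -0.5]
grip_width: 0.0382
grip_force: 0.0
[-14.2  24.6   4.4  70.    0.   -5.8] [ 0.5880419  -0.08380784  0.21620142] [ 3.14117837 -0.00371216  2.99450724]
R [([259.0, 201.0], 769, [585.1, -128.7, 13.4, 41.4, 81.8])]
t=33.9 shift [-0.0039 -0.0455  0.1285] n 3 [-0.0013 -0.0152  0.0428] | turn [ 0.0004 -0.0032 -0.0025] m 1 [ 0.0004 -0.0032 -0.0025]
```

```bash
python3 -m crank '[-0.0035,-0.046,0.03,0,0,0, 0,0,0.03,0,0,0, 0,0,0.03,0,0,0, 0,0,0.025,0,0,0, 0,0,0.012,0,0,0, 0,0,0,0,0,0]'
python3 -m crank '[0,0,0,0,0,0, 0,0,0,0,0,0, 0,0,0,0,0,0, 0,0,0,0,0,0, 0,0,0,0,0,0]' 0 60
python3 -m crank '[0,0,0,0,0,0.15, 0,0,0,0,0,0.15, 0,0,0,0,0,0.15, 0,0,0,0,0,0.15, 0,0,0,0,0,0.15, 0,0,0,0,0,0.15, 0,0,0,0,0,0.15, 0,0,0,0,0,0.15]'
```

```text
time_s: 34.65
eef_pos: [0.5852, -0.1286, 0.0903]
tool_rot: [3.141, -0.002, 2.996]
contact_force: [-0.7, -0.3, 0.3]
grip_width: 0.0384
grip_force: 0.0
time_s: 35.28
eef_pos: [0.5869, -0.1301, 0.0927]
tool_rot: [-3.14, 0.003, 2.995]
contact_force: [-0.7, -1.8, 5.7]
grip_width: 0.0105
grip_force: 60.2
time_s: 36.28
eef_pos: [0.5865, -0.1306, 0.0927]
tool_rot: [3.141, 0.003, 1.79]
contact_force: [-2.1, -2.5, 6.2]
grip_width: 0.0104
grip_force: 60.3
```

```bash
python3 -m crank '[0,0,0,0,0,0.15, 0,0,0,0,0,0.15, 0,0,0,0,0,0.15, 0,0,0,0,0,0.15, 0,0,0,0,0,0.15, 0,0,0,0,0,0.15, 0,0,0,0,0,0.15, 0,0,0,0,0,0.15]'
python3 -m crank '[0,0,0,0,0,0.15, 0,0,0,0,0,0.15, 0,0,0,0,0,0.15, 0,0,0,0,0,0.1, 0,0,0,0,0,0.06, 0,0,0,0,0,0]'
python3 -c "
from h import *
s=manip.sense();print(s['ft_torque'],np.degrees(s['q'][5]))"
```

```text
time_s: 37.28
eef_pos: [0.586, -0.1303, 0.0927]
tool_rot: [3.139, 0.001, 0.59]
contact_force: [-3.7, -2.3, 7.6]
grip_width: 0.0107
grip_force: 60.5
time_s: 38.02
eef_pos: [0.5859, -0.1301, 0.0927]
tool_rot: [3.14, -0.0, -0.016]
contact_force: [-3.9, -1.3, 8.4]
grip_width: 0.0109
grip_force: 60.6
[-0.29440443  0.82366552 -0.1422439 ] 162.38136364235223
```

```bash
python3 -m crank '[0,0,0,0,0,0.05, 0,0,0,0,0,0.05, 0,0,0,0,0,0]'
python3 -m crank '[0,0,0,0,0,-0.03, 0,0,0,0,0,0, 0,0,0,0,0,0, 0,0,0,0,0,0]' 45
python3 -m crank '[0,0,-0.03,0,0,0, 0,0,-0.05,0,0,0, 0,0,-0.05,0,0,0, 0,0,-0.05,0,0,0, -0.05,0,0,0,0,0, -0.05,0,0,0,0,0, 0,0,0,0,0,0, 0,0,0,0,0,0]'
python3 - <<'E'
from h import *
c=cam('wrist'); save(c,'w12.png'); W=pts(c);z=W[...,2]
for n,x,y in (('L',.597,.117),('R',.587,-.13)):
    m=(z>.084)&(z<.108)&(np.hypot(W[...,0]-x,W[...,1]-y)<.04);print(n,rects(m,c,.094,50))
E
```

```text
time_s: 38.4
eef_pos: [0.5859, -0.1301, 0.0928]
tool_rot: [3.139, -0.001, -0.111]
contact_force: [-3.7, -2.3, 7.6]
grip_width: 0.0106
grip_force: 76.5
time_s: 38.9
eef_pos: [0.5859, -0.1293, 0.091]
tool_rot: [-3.141, 0.0, -0.085]
contact_force: [-0.5, 0.5, 0.8]
grip_width: 0.0384
grip_force: 0.0
time_s: 39.9
eef_pos: [0.4868, -0.1211, 0.2716]
tool_rot: [3.141, -0.001, -0.085]
contact_force: [-0.5, -0.5, -0.2]
grip_width: 0.0384
grip_force: 0.0
L [([43.0, 83.0], 981, [596.6, 112.4, 19.9, 39.4, 87.3])]
R [([315.0, 70.0], 641, [586.3, -130.7, 11.9, 39.2, 87.6])]
```

View pics/w12.png

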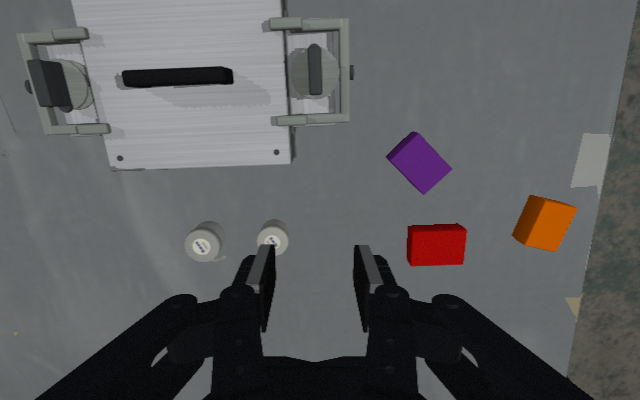

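Both cam bars lie along the case's x axis, the right one at (315,70) and the left at (50,83). All four hooks reach over the cover, and the pots are where they were. I'm handing in.

```bash
python3 -c "
from station import manip
print(manip.close_job())"
```

```text
the job is handed in; nothing more can be done
None
```

I handed the job in at about 40 s, with both card boxes (maroon and dark teal, the only two present) in the case, the cover seated level and both cams turned to their stops with the hooks over it; the hand-in returned no verdict.

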